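Raking light on a dish

TASK

We want to look over the hammered copper dish in raking light: set the dish, crown up, on the domed head of the stake so that it balances there centred and level, and let go of it. Then draw the torch out of its charging stand, turn it level and finish while still holding it, raised and motionless in the gripper and touching nothing else, with its lens about ten centimetres from the dish and pointing straight at the dish from the side. Leave the sanding block, the tape measure and the pin tin where they are.

Things in the scene. Friction and masses are not known exactly. Their poses are not given: they have to be found in the camera images.
- dish: round hammered copper dish lying crown up, mouth down on the table, loose, 0.09 kg; 64 mm across, 22 mm high, wall 3 mm; its side is upright over the lowest 10 mm, rounded above. Origin: centre of the rim plane (its underside as it lies); z up through the crown. Crown outside at z = 22 mm; inner ceiling, flat in the middle, at z = 19 mm
- stake: steel mushroom stake, fixed: a wooden block 100 x 100 x 50 mm with a bolted steel plate, an 18 mm round stem and a domed head 44 mm in diameter, 105 to 125 mm above the table. Origin: centre of the block's underside, z up
- stake_top (a point): highest point of the stake's domed head, 125 mm above the table (the dome is part of a ball of 40 mm radius). A dish set down here centred has its origin 19 mm lower, at 106 mm, and rocks a little before it rests
- torch: hand torch, loose, 0.15 kg, 160 mm long: aluminium barrel 26 mm in diameter for the first 118 mm, then a black head 35 mm in diameter. Origin: centre of the tail end; z runs along the barrel to the lens (the beam). Centre of mass about 90 mm from the tail. Stands tail down in the stand's cup, lens up, leaning 30 to 36 degrees from upright towards the stand's +x
- torch_lens (a point): centre of the torch's lens, 161 mm from the tail along the torch's z
- torch_stand: black charging stand, fixed: base plate 105 x 74 x 12 mm with a round cup whose axis leans 30 degrees from upright towards the stand's +x (roughly to the robot's right). Cup 50 mm deep, 30 to 32 mm wide inside, about 41 mm outside; the torch has 2 mm play all round and comes out along the cup's axis. Origin: centre of the underside, z up
- cup_mouth (a point): centre of the cup's upper opening, 73 mm above the table; at the start the torch's barrel is bare for 68 mm from here up to its head
- sanding_block: wooden sanding block, loose, 55 x 97 x 27 mm, lying on the table, to be left alone. Origin: centre of its underside
- tape_measure: pocket tape measure, loose, 33 x 86 x 65 mm, standing on the table, to be left alone. Origin: centre of its underside
- pin_tin: flat hinged tin, closed, loose, 57 x 81 x 29 mm, lying on the table, to be left alone. Origin: centre of its underside

How it is judged:
By the outcome, as a careful person would: the job done as asked, in the order asked, and still so for the second after the job is handed in, while the arm keeps its last pose, push and grip.
It also fails if it takes over 61 s, if anything falls off the work surface, if the arm or the gripper's body presses on something with over 40 N, if the wrist force passes 120 N, or if a joint passes its speed limit or range.

ROBOT

A 6-joint arm with a two-finger parallel gripper is mounted at the origin on a cart in front of the work surface, level with it; the furniture and walls round the work are solid. World frame = base frame: x ahead of the robot, y to its left, z up, the work surface at z = 0. Lengths are in mm, angles in degrees, forces in N, time in s.
With the tool pointing down it reaches from about 350 to 850 mm from the base axis. Payload 8.1 kg.
Tool frame: the origin (TCP) lies midway between the tips of the shut fingers; the grasp point (between the pads) lies grip_depth behind it (grip_depth is the distance from the TCP to the grasp point, in mm); z points along the fingers, y is the line along which they close (so a half turn about z gives the same grasp; the last joint's range is limited). The gripper opens to 85 mm and grips with 20 to 120 N. Pads are 22 mm wide; open, the fingers measure 114 mm over their backs; the gripper's body (76 mm by 85 mm) begins 54 mm behind the grasp point. The pads swing forward as they close: fully open they stand 13 mm farther back than shut.
Start: joints at [-73.075, 7.471, 85.268, -0, 87.261, -4.893], TCP at [223.018, -557.017, 231.292] pointing down, gripper open.
Joint ranges: [-169.43, 169.43], [-51.17, 129.36], [1.28, 143.12], [-76.62, 256.62], [0, 156.53], [-152.29, 152.29]. Speed limits (degrees/s): [136.94, 136.94, 159.86, 180, 180, 180].

INTERFACE

Orientations are given as [roll, pitch, yaw] about the fixed x, y, z axes, in that order (R = Rz(yaw) Ry(pitch) Rx(roll)).
In Python, from bench import sense, snapshot, hand_in, grip_depth gives the robot as it stands. The module is installed in compiled form; this text tells all that it offers.
- The arm moves only by the tool apply_moves, never from a script. Its argument "series" is text: rows parted by semicolons, each of 5 numbers parted by spaces: the shift along the tool's x, y, z each as a share of 0.3 m, from -1 to 1, then the turn about the tool's z as a share of 2 rad, from -1 to 1, then the gripper's target within -1 to 1 (shut at 1, half-way at 0, fully open at -1). In form: tx ty tz twist gripper; .... A call has 1 to 5 rows; each row shifts and turns the commanded pose from where the row before left it, along the tool's axes as they then stand; what a row does not reach is not made up. A row lasts 1/12 s, in which the tool goes at most 41.7 mm and 7.16 degrees, less where a joint would pass 70% of its speed; a pose out of reach is approached as far as the arm can. A call with a number of a shift or a turn outside -1 to 1 is refused whole. A call with a gripper value outside its range is refused whole. The fingers move at their own pace and stop on an object; "squeeze" is the grip in N (left out, the last holds). Time passes only in rows, so rows that do not move let the fingers close. It gives the time, the measured TCP pose, the force, the opening and the grip force at its end, in the units of the state.
- sense(): the state, without advancing time (a new reading comes with each control period).
- snapshot(name): name is "scene" or "side" or "wrist"; returns a dict with "frame" (480x640x3 uint8, blue, green, red), "depth" (480x640 float32, mm along the optical axis (not along the pixel's ray), 0 where there is no reading), "intrinsics" (3x3 intrinsics, pixels), "dist" ([k1, k2, p1, p2, k3] as OpenCV has them; the pictures are not rectified), "extrinsics" (4x4, takes a point from camera to world coordinates); the wrist camera has in their place "tool_from_camera" (4x4, takes a point from camera to tool coordinates, whose origin is the TCP and whose axes are the flange's). Camera axes: x right, y down, z forward; pixel columns grow to the right and rows downward; lengths in mm; the calibration is good to about 2 mm. A picture is of the moment at which its call begins: read the wrist's pose just before it.
- hand_in(): hands the job in; it is judged then, once.
The state is a dict: "time": time; "joint_pos": joint angles; "qd": joint speeds; "joint_efforts": joint torques, N m; "tool_pos": TCP position; "tcp_rot": TCP orientation; "ft_force": force on the tool from outside, world axes, zero at the start; "wrist_torque": the same for the moment, N m; "finger_gap": finger opening in mm; "grip_force": force on a finger pad.
Only numpy, scipy, OpenCV 4.12 (cv2) and the standard library are available. Lean on these libraries where they do the work, as an engineer would, in place of code of your own. Each camera call takes 0.05 s, during which the arm holds its last target. There are 200 camera calls.

## Working session

There is one attempt and no reset: what is moved stays moved. The work goes in short steps, Python scripts to look and compute and a tool call to move; the robot and the scene stay as the last step left them, time stands still between calls to the robot, and variables do not carry over. Pictures are saved under pics/ and viewed, at most 13 in all, crops included, and the job is handed in when it is done.

Besides the shell and the picture viewer there is one more tool, called after ">>>" by a JSON object that holds its "api" and its "payload", one argument or row to a line. apply_moves: Moves the arm, as the interface text tells. Its arguments: {"type":"object","properties":{"series":{"type":"string"},"squeeze":{"type":"number"}},"required":["series"]}

```bash
mkdir -p pics; cat > h.py <<'E'
import numpy as np, cv2
from bench import sense, snapshot, hand_in, grip_depth
from scipy.spatial.transform import Rotation as Ro
def T_tool(s):
    T=np.eye(4); T[:3,:3]=Ro.from_euler('xyz',s['tcp_rot'],degrees=True).as_matrix(); T[:3,3]=s['tool_pos']; return T
def cloud(name):
    s=sense(); d=snapshot(name)
    E=d['extrinsics'] if name!='wrist' else T_tool(s)@d['tool_from_camera']
    v,u=np.mgrid[0:480,0:640]
    p=cv2.undistortPoints(np.stack([u,v],-1).reshape(-1,1,2).astype(np.float64),np.array(d['intrinsics'],float),np.array(d['dist'],float)).reshape(480,640,2)
    z=d['depth'].astype(float); P=np.dstack([p*z[...,None],z,np.ones_like(z)])@np.array(E).T
    W=P[...,:3]; W[z<=0]=np.nan
    return d,W,np.array(E)
E
python3 - <<'E'
from h import *
s=sense(); print(s, grip_depth if not callable(grip_depth) else grip_depth())
for n in ('scene','side'):
    d,W,E=cloud(n); cv2.imwrite(f'pics/{n}0.png',d['frame']); np.save(f'{n}0.npy',W); print(n,E[:3,3],E[:3,2])
E
```

```text
{'time': 0.0, 'joint_pos': array([-7.30755664e+01,  7.51659723e+00,  8.53303193e+01,  7.46714790e-04,
        8.72601790e+01, -4.89353805e+00]), 'qd': array([ 0.0585259 , -0.04175775,  0.03336824,  0.01825612,  0.02675436,
       -0.02520484]), 'joint_efforts': array([-8.16123211e-04, -5.69395566e+01, -5.00554097e+01, -4.14234119e-04,
        1.42987934e-02,  1.15494583e-05]), 'tool_pos': array([ 222.8551791 , -556.48503129,  230.2189281 ]), 'tcp_rot': array([-1.79893359e+02, -9.87880223e-03,  2.18179261e+01]), 'ft_force': array([ 0.85478037, -0.1420753 , -0.74913571]), 'wrist_torque': array([-0.01063313, -0.04919331, -0.09254542]), 'grip_force': 0.0, 'finger_gap': 85.60653231387352} 18.700000000000003
scene [ -66.85094789 -806.68432912 1120.36042269] [ 0.40119082  0.60761494 -0.68545606]
side [215.57459155 613.81176569 691.51393682] [ 0.35963324 -0.64125606 -0.67783081]
```

View pics/scene0.png

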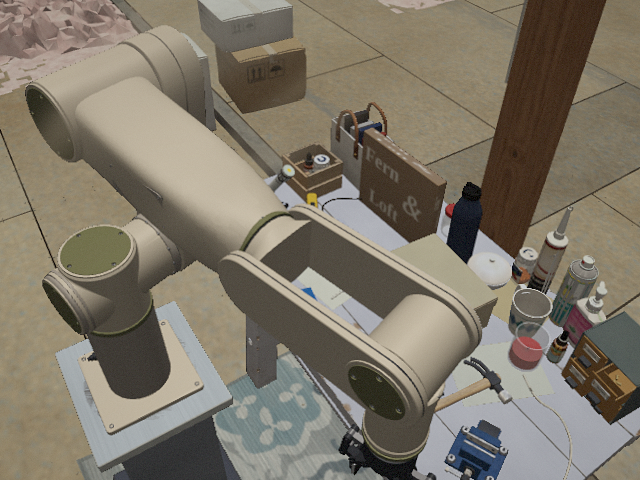

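View pics/side0.png

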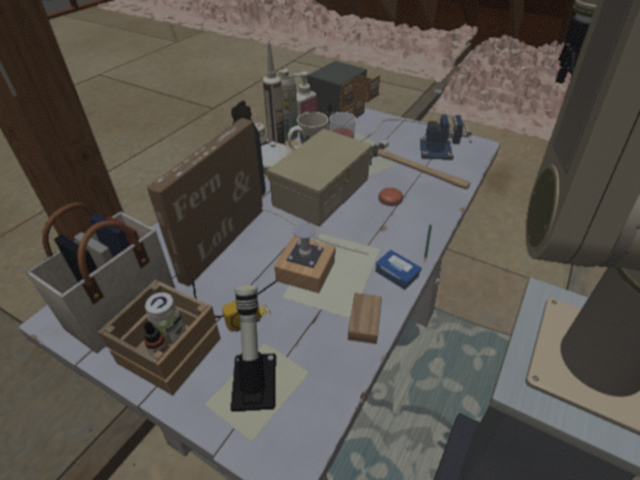

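The side view shows the dish at (392,197), the stake block at (305,265) with its head at (305,238), the torch from (247,365) to (245,290) and its stand at (253,382). The tape measure is at (233,316), the sanding block at (365,317) and the tin at (398,268). In the scene view the arm blocks most of this.

```bash
python3 - <<'E'
from h import *
W=np.load('side0.npy')
def box(u0,u1,v0,v1,zl,zh):
    P=W[v0:v1,u0:u1].reshape(-1,3); P=P[(P[:,2]>zl)&(P[:,2]<zh)]; return P
def rep(n,P): print(n,len(P),'mean',P.mean(0).round(1),'min',np.percentile(P,2,axis=0).round(1),'max',np.percentile(P,98,axis=0).round(1))
rep('table',box(300,340,320,340,-30,30))
rep('dish',box(370,412,180,212,5,40))
# dish sphere-ish: top points
rep('dishtop',box(370,412,180,212,18,40))
rep('stakehead',box(285,325,225,262,100,140))
rep('block top',box(270,345,230,300,42,58))
rep('torch',box(225,275,280,370,75,240))
for a in range(80,215,15):
    P=box(232,262,280,375,a,a+8)
    if len(P): rep('t%d'%a,P)
rep('stand base',box(225,285,340,415,7,17))
P=box(225,285,340,415,8,16)[:,:2].astype(np.float32); print(cv2.minAreaRect(P))
rep('sand',box(340,390,285,345,22,32)); rep('tin',box(370,425,245,290,24,34)); rep('tape',box(218,240,290,335,30,75))
P=box(270,345,230,300,44,56)[:,:2].astype(np.float32); print(cv2.minAreaRect(P))
E
```

```text
table 798 mean [4.698e+02 1.842e+02 2.000e-01] min [433.8 153.8  -5.6] max [506.9 213.9   3.1]
dish 357 mean [ 514.5 -248.2   18.2] min [ 487.9 -277.1    5.6] max [ 543.6 -227.8   25.2]
dishtop 219 mean [ 515.8 -254.2   21.9] min [ 492.2 -278.3   18.3] max [ 541.3 -231.9   25.6]
stakehead 269 mean [568.2  74.3 121.5] min [551.5  53.1 102.6] max [590.7  89.9 126.4]
block top 1464 mean [564.4  79.6  51.7] min [518.5  20.9  43.2] max [619.1 122.9  57.8]
torch 1497 mean [527.2 308.1 125.2] min [498.  269.9  76.4] max [557.4 346.4 172. ]
t80 149 mean [509.7 334.4  83.2] min [497.8 317.3  80.1] max [524.9 347.3  87.7]
t95 96 mean [518.1 322.   98.8] min [510.8 308.7  95.2] max [531.4 329.2 102.7]
t110 98 mean [523.6 312.8 114.1] min [516.9 296.3 110.3] max [536.  320.7 117.4]
t125 97 mean [529.5 304.8 129. ] min [522.  291.8 125.2] max [542.2 312.1 132.9]
t140 95 mean [533.5 297.2 144.3] min [524.7 279.4 140.5] max [553.4 305.4 147.6]
t155 172 mean [541.4 286.7 159.1] min [529.1 263.3 155.1] max [564.1 299.7 162.7]
t170 71 mean [543.5 285.5 171.8] min [535.  275.9 170. ] max [556.1 292.1 174.7]
stand base 1298 mean [499.9 343.3  12.2] min [458.4 281.8   7.8] max [557.3 392.3  15.5]
((510.24688720703125, 335.82183837890625), (73.79017639160156, 105.12907409667969), 33.32215118408203)
sand 1215 mean [403.  128.6  28.3] min [369.   79.6  24.5] max [437.3 173.1  30.8]
tin 805 mean [398.1 -19.   29.9] min [358.7 -50.8  25.4] max [439.1  11.1  32.4]
tape 316 mean [608.8 265.3  52. ] min [596.7 247.4  30.6] max [624.7 275.6  62.8]
((570.680908203125, 70.55429077148438), (100.40314483642578, 101.30425262451172), 10.095000267028809)
```

```bash
python3 - <<'E'
from h import *
im=cv2.imread('pics/side0.png'); cv2.imwrite('pics/side0c.png',cv2.resize(im[180:420,180:440],None,fx=2.3,fy=2.3,interpolation=cv2.INTER_CUBIC))
E
```

```text
(no output)
```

View pics/side0c.png

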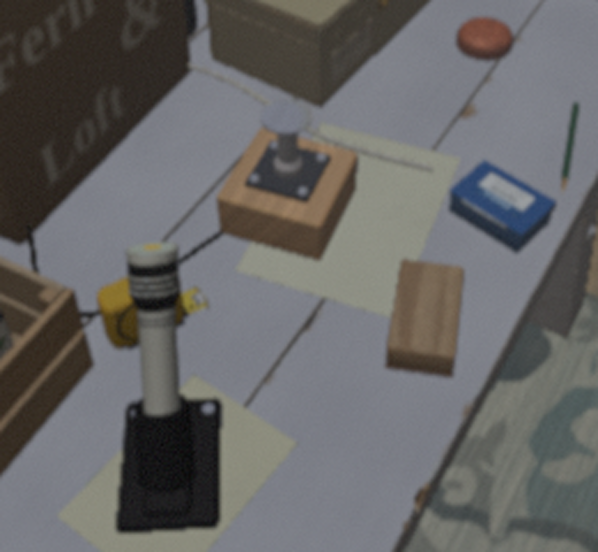

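>>> {"api": "apply_moves", "payload": {
  "series": "0.107 -0.048 0.015 0 -1;0.107 -0.048 0.015 0 -1;0.107 -0.048 0.015 0 -1;0.107 -0.048 0.015 0 -1;0.107 -0.048 0.015 0 -1"
}}

```text
time: 0.52
tool_pos: [345.9, -429.0, 208.1]
tcp_rot: [-180.0, 0.0, 21.8]
ft_force: [-0.0, -0.4, -0.8]
finger_gap: 85.3
grip_force: 0.0
```

>>> {"api": "apply_moves", "payload": {
  "series": "0.107 -0.048 0.015 0 -1;0.107 -0.048 0.015 0 -1;0.107 -0.048 0.015 0 -1;0.107 -0.048 0.015 0 -1;0.107 -0.048 0.015 0 -1"
}}

```text
time: 0.93
tool_pos: [468.2, -302.4, 185.7]
tcp_rot: [-180.0, 0.0, 21.8]
ft_force: [0.6, -0.4, -0.4]
finger_gap: 85.4
grip_force: 0.0
```

>>> {"api": "apply_moves", "payload": {
  "series": "0.107 -0.048 0.015 0 -1;0.107 -0.048 0.015 0 -1;0 0 0 0 -1;0 0 0 0 -1"
}}

```text
time: 1.27
tool_pos: [516.9, -251.5, 176.3]
tcp_rot: [-179.9, 0.1, 22.0]
ft_force: [0.1, 0.2, 0.5]
finger_gap: 85.2
grip_force: 0.0
```

```bash
python3 - <<'E'
from h import *
d,W,E=cloud('wrist'); s=sense(); print(s['tool_pos'],s['tcp_rot'],s['time'],np.round(d['tool_from_camera'],2).tolist())
cv2.imwrite('pics/w1.png',d['frame']); np.save('w1.npy',W)
m=(W[...,2]>10)&(W[...,2]<30)&(np.hypot(W[...,0]-516,W[...,1]+252)<60)
P=W[m]; print(len(P),np.percentile(P,1,axis=0),np.percentile(P,99,axis=0))
print(cv2.minEnclosingCircle(P[:,:2].astype(np.float32)))
v,u=np.nonzero(m); print(u.mean(),v.mean())
# fit sphere-free: circle on image silhouette
m=(W[...,2]>18)&(W[...,2]<30)&(np.hypot(W[...,0]-516,W[...,1]+252)<60); print(W[m].mean(0))
E
```

```text
[ 516.31313237 -252.74879543  176.62975875] [-1.79952570e+02  6.43599409e-02  2.19242500e+01] 1.3167 [[0.0, -0.95, -0.3, 78.05], [1.0, 0.0, -0.0, 0.42], [0.0, -0.3, 0.95, -142.54], [0.0, 0.0, 0.0, 1.0]]
5131 [ 491.03413019 -286.51307056   10.55226701] [ 548.16772859 -228.68025961   23.32102694]
((518.4494018554688, -257.9313659667969), 31.640356063842773)
331.8183589943481 210.96277528746833
[ 519.43136635 -257.62410527   20.91056716]
```

View pics/w1.png

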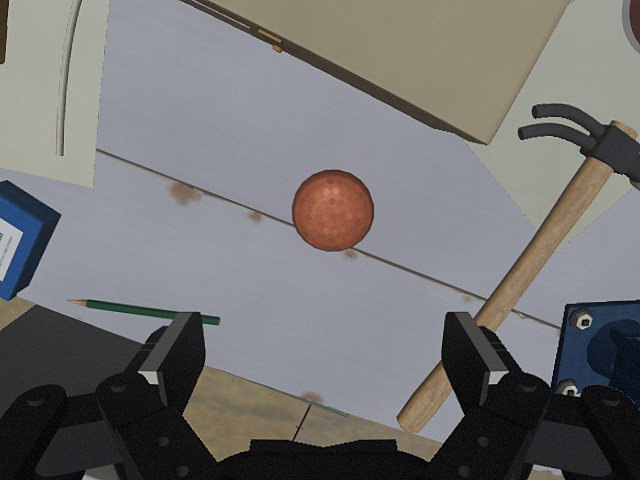

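The dish is at pixel (333,211) and measures (518.5, -257.8), with radius 31.6 and top about 22, which matches its given size. The hammer and pencil are clear of where the fingers will go, so I'm descending.

>>> {"api": "apply_moves", "payload": {
  "series": "0.001 0.0163 0.11 0 -1;0 0 0.11 0 -1;0 0 0.11 0 -1;0 0 0.11 0 -1;0 0 0.11 0 -1"
}}

```text
time: 1.73
tool_pos: [517.5, -259.4, 11.2]
tcp_rot: [180.0, -0.0, 21.7]
ft_force: [0.3, 0.1, 0.3]
finger_gap: 85.8
grip_force: 0.0
```

>>> {"api": "apply_moves", "payload": {
  "series": "0 0 0.03 0 -1;0 0 0.02 0 -1;0 0 0 0 -1;0 0 0 0 -1"
}}

```text
time: 2.07
tool_pos: [519.5, -259.1, -0.7]
tcp_rot: [179.9, -0.1, 21.8]
ft_force: [0.1, 0.4, 0.8]
finger_gap: 85.3
grip_force: 0.0
```

```bash
python3 - <<'E'
from h import *
d,W,E=cloud('wrist'); s=sense(); print(s['tool_pos'],s['tcp_rot'],s['time'],s['ft_force'])
cv2.imwrite('pics/w2.png',d['frame'])
E
```

```text
[ 5.20076856e+02 -2.59262620e+02 -1.14417600e-01] [ 1.79820407e+02 -1.29684203e-01  2.17927927e+01] 2.1167 [-0.60534422  0.05823103  0.63802629]
```

View pics/w2.png

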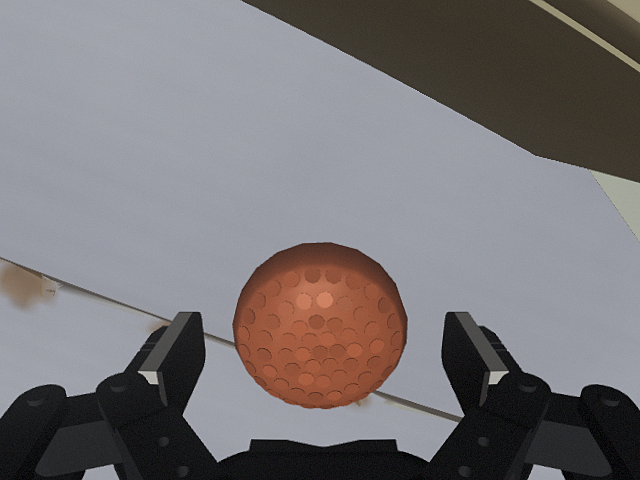

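The dish at (320,326) is centred between the pads. I'll go 4 mm lower and close.

>>> {"api": "apply_moves", "payload": {
  "series": "0 0 0.013 0 -1;0 0 0 0 1;0 0 0 0 1;0 0 0 0 1;0 0 0 0 1",
  "squeeze": 30
}}

```text
time: 2.53
tool_pos: [519.1, -258.1, -5.2]
tcp_rot: [179.9, -0.0, 21.8]
ft_force: [-2.7, 2.2, 7.9]
finger_gap: 63.1
grip_force: 31.6
```

>>> {"api": "apply_moves", "payload": {
  "series": "0 0 0 0 1;0 0 0 0 1;0 0 0 0 1;0 0 0 0 1"
}}

```text
time: 2.87
tool_pos: [519.2, -258.2, -5.2]
tcp_rot: [179.9, -0.0, 21.8]
ft_force: [-2.9, 0.7, 7.8]
finger_gap: 63.1
grip_force: 31.6
```

>>> {"api": "apply_moves", "payload": {
  "series": "0 0 -0.05 0 1;0 0 -0.125 0 1;0 0 -0.125 0 1;0 0 -0.125 0 1;0 0 -0.125 0 1"
}}

```text
time: 3.28
tool_pos: [518.2, -257.5, 160.3]
tcp_rot: [-180.0, 0.0, 21.8]
ft_force: [-0.1, -1.2, -0.4]
finger_gap: 62.6
grip_force: 33.5
```

>>> {"api": "apply_moves", "payload": {
  "series": "0 0 -0.125 0 1;0 0 -0.075 0 1;0.0333 -0.119 0 0 1;0.0333 -0.119 0 0 1;0.0333 -0.119 0 0 1"
}}

```text
time: 3.7
tool_pos: [506.4, -146.6, 219.4]
tcp_rot: [179.9, -0.1, 21.7]
ft_force: [0.8, 1.3, -0.5]
finger_gap: 62.5
grip_force: 33.5
```

>>> {"api": "apply_moves", "payload": {
  "series": "0.0333 -0.119 0 0 1;0.0333 -0.119 0 0 1;0.0333 -0.119 0 0 1;0.0333 -0.119 0 0 1;0.0333 -0.119 0 0 1"
}}

```text
time: 4.12
tool_pos: [486.0, 38.7, 218.8]
tcp_rot: [180.0, -0.0, 21.8]
ft_force: [0.6, -0.4, -1.2]
finger_gap: 62.8
grip_force: 33.5
```

>>> {"api": "apply_moves", "payload": {
  "series": "0 0 0 0 1;0 0 0 0 1;0 0 0 0 1"
}}

```text
time: 4.37
tool_pos: [486.5, 37.0, 218.6]
tcp_rot: [180.0, -0.0, 21.9]
ft_force: [0.9, 0.8, -0.4]
finger_gap: 62.4
grip_force: 33.5
```

```bash
python3 - <<'E'
from h import *
d,W,E=cloud('wrist'); s=sense(); print(s['tool_pos'],s['tcp_rot'],s['time'],s['ft_force'],s['finger_gap'])
cv2.imwrite('pics/w3.png',d['frame']); np.save('w3.npy',W)
m=(np.abs(W[...,2]-118)<12)&(np.hypot(W[...,0]-570,W[...,1]-70)<45)
P=W[m]; print(len(P),P.min(0),P.max(0),cv2.minEnclosingCircle(P[:,:2].astype(np.float32)))
from scipy.optimize import least_squares
f=lambda c:np.linalg.norm(P-c,axis=1)-40
r=least_squares(f,[570,70,85],loss='soft_l1'); print('sphere',r.x,np.std(f(r.x)))
m=(np.abs(W[...,2]-50)<5)&(np.hypot(W[...,0]-570,W[...,1]-70)<90)
print(cv2.minAreaRect(W[m][:,:2].astype(np.float32)), W[m].mean(0))
# dish underside region in hand: depth of nearby object
Tt=np.linalg.inv(T_tool(s)); Q=W.reshape(-1,3)@Tt[:3,:3].T+Tt[:3,3]
k=(np.hypot(Q[:,0],Q[:,1])<31)&(Q[:,2]>-40)&(Q[:,2]<15); print('dish in tool',k.sum(),Q[k].min(0),Q[k].max(0), Q[k].mean(0))
E
```

```text
[486.64302359  36.37010397 218.53220678] [ 1.79969888e+02 -3.08491798e-03  2.18108674e+01] 4.4167 [ 0.73473827 -0.35380218 -1.20435132] 62.75897527839049
5181 [550.07718491  47.84974456 116.91233102] [593.88317303  91.48288457 126.72660046] ((572.1500244140625, 69.60919952392578), 22.21930503845215)
sphere [572.05773012  69.60058072  84.89176359] 0.6356806797119391
((572.2376708984375, 69.67338562011719), (100.2629623413086, 100.85226440429688), 9.009182929992676) [573.68114727  70.30159479  49.83122059]
dish in tool 22862 [-28.73169494 -30.95568009 -39.98579629] [30.98570524 30.98423292 -4.72157453] [  6.62486952   0.17504786 -24.18272758]
```

View pics/w3.png

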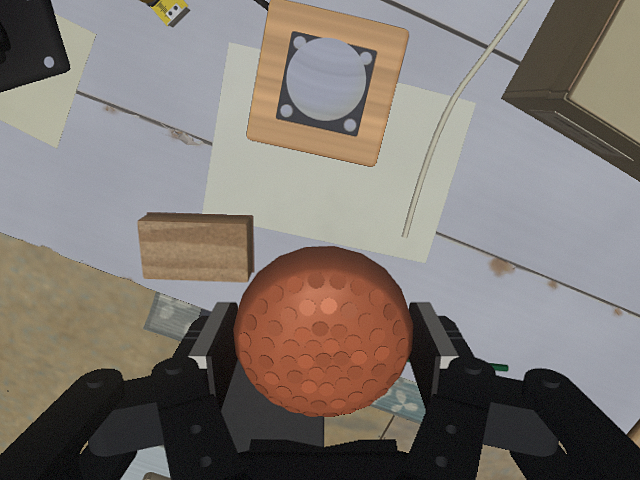

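```bash
python3 - <<'E'
from h import *
from scipy.optimize import least_squares
W=np.load('w3.npy'); s=sense(); Tt=np.linalg.inv(T_tool(s)); Q=W.reshape(-1,3)@Tt[:3,:3].T+Tt[:3,3]
k=(np.hypot(Q[:,0],Q[:,1])<42)&(np.abs(Q[:,1])<26)&(Q[:,2]<-6.5)&(Q[:,2]>-14)&(Q[:,0]>5); P=Q[k]
f=lambda c:np.hypot(P[:,0]-c[0],P[:,1]-c[1])-32
r=least_squares(f,[0,0],loss='soft_l1'); print(k.sum(),r.x,np.std(f(r.x)))
k=(np.abs(Q[:,0])<36)&(np.abs(Q[:,1])<25)&(Q[:,2]<-15)&(Q[:,2]>-40); P=Q[k]; print('crown z',np.percentile(P[:,2],[1,5]),)
top=P[P[:,2]<np.percentile(P[:,2],1)+2.5]; print(top.mean(0), top.min(0),top.max(0))
# tilt: fit plane to the top
c,*_=np.linalg.lstsq(np.c_[top[:,:2],np.ones(len(top))],top[:,2],rcond=None); print('tilt deg',np.degrees(c[:2]))
print(s['tool_pos'])
E
```

```text
1065 [-0.95753901 -0.34171383] 0.24646716753158027
crown z [-28.3000719  -27.81113212]
[  1.12557488  -0.38496163 -26.98901587] [-21.90635984 -23.93415325 -29.48120518] [ 24.39977136  22.83322531 -25.8003576 ]
tilt deg [0.18727464 0.00499512]
[486.64302359  36.37010397 218.53220678]
```

>>> {"api": "apply_moves", "payload": {
  "series": "0.077 0.0012 0 0 1;0.077 0.0012 0 0 1;0.077 0.0012 0 0 1;0.077 0.0012 0 0 1;0 0 0.06 0 1"
}}

```text
time: 4.83
tool_pos: [578.0, 69.3, 203.8]
tcp_rot: [179.9, -0.4, 21.7]
ft_force: [1.6, -0.5, 0.1]
finger_gap: 62.7
grip_force: 33.5
```

>>> {"api": "apply_moves", "payload": {
  "series": "0 0 0.1 0 1;0 0 0.1 0 1;0 0 0.08 0 1;0 0 0.03 0 1;0 0 0 0 1"
}}

```text
time: 5.25
tool_pos: [570.8, 68.5, 104.1]
tcp_rot: [-179.9, 0.3, 21.7]
ft_force: [-0.2, -0.0, -0.9]
finger_gap: 62.8
grip_force: 33.5
```

>>> {"api": "apply_moves", "payload": {
  "series": "0 0 0 0 1;0 0 0 0 1;0 0 0.005 0 1;0 0 0 0 1"
}}

```text
time: 5.58
tool_pos: [574.1, 69.9, 107.7]
tcp_rot: [179.9, -0.2, 21.8]
ft_force: [0.2, -0.1, -0.4]
finger_gap: 62.5
grip_force: 33.5
```

>>> {"api": "apply_moves", "payload": {
  "series": "0 0 0 0 1;0 0 0 0 1;0 0 0 0 1"
}}

```text
time: 5.83
tool_pos: [573.1, 70.1, 106.3]
tcp_rot: [180.0, -0.0, 21.8]
ft_force: [0.3, -0.1, -0.9]
finger_gap: 62.6
grip_force: 33.5
```

>>> {"api": "apply_moves", "payload": {
  "series": "0 0 0.008 0 1;0 0 0 0 1;0 0 0 0 1"
}}

```text
time: 6.08
tool_pos: [572.6, 70.0, 103.1]
tcp_rot: [-180.0, 0.0, 21.8]
ft_force: [-0.1, 0.2, -1.2]
finger_gap: 62.9
grip_force: 33.5
```

>>> {"api": "apply_moves", "payload": {
  "series": "0 0 0.004 0 1;0 0 0 0 1;0 0 0 0 1"
}}

```text
time: 6.33
tool_pos: [572.7, 70.0, 102.1]
tcp_rot: [-180.0, 0.0, 21.8]
ft_force: [0.4, -0.1, -0.2]
finger_gap: 62.6
grip_force: 33.5
```

>>> {"api": "apply_moves", "payload": {
  "series": "0 0 0.003 0 1;0 0 0 0 1;0 0 0 0 1"
}}

```text
time: 6.58
tool_pos: [572.8, 70.0, 101.3]
tcp_rot: [-180.0, 0.0, 21.8]
ft_force: [-0.8, 0.6, -0.5]
finger_gap: 62.5
grip_force: 33.5
```

>>> {"api": "apply_moves", "payload": {
  "series": "0 0 0.003 0 1;0 0 0 0 1;0 0 0 0 1"
}}

```text
time: 6.83
tool_pos: [573.0, 70.0, 100.7]
tcp_rot: [180.0, -0.0, 21.8]
ft_force: [0.2, -0.4, 0.4]
finger_gap: 62.9
grip_force: 33.6
```

>>> {"api": "apply_moves", "payload": {
  "series": "0 0 0.002 0 1;0 0 0 0 1;0 0 0 0 1"
}}

```text
time: 7.08
tool_pos: [573.2, 70.0, 100.5]
tcp_rot: [180.0, -0.0, 21.8]
ft_force: [-2.1, 0.3, 4.3]
finger_gap: 62.8
grip_force: 34.0
```

It has touched down (4.3 N). I'll back off a hair and open.

>>> {"api": "apply_moves", "payload": {
  "series": "0 0 -0.001 0 1;0 0 0 0 1;0 0 0 0 -0.56;0 0 0 0 -0.6;0 0 0 0 -0.7"
}}

```text
time: 7.5
tool_pos: [572.6, 70.0, 99.7]
tcp_rot: [-180.0, 0.0, 21.8]
ft_force: [0.2, -0.1, 0.5]
finger_gap: 72.6
grip_force: 0.0
```

>>> {"api": "apply_moves", "payload": {
  "series": "0 0 0 0 -0.8;0 0 0 0 -1;0 0 0 0 -1;0 0 0 0 -1;0 0 0 0 -1"
}}

```text
time: 7.92
tool_pos: [572.8, 70.0, 100.2]
tcp_rot: [-180.0, 0.0, 21.8]
ft_force: [-0.1, -0.4, 0.2]
finger_gap: 85.1
grip_force: 0.0
```

```bash
cat > dish.py <<'E'
from h import *
from scipy.optimize import least_squares
import sys
d,W,E=cloud(sys.argv[1]); s=sense(); print(s['tool_pos'],s['time'],s['ft_force'],s['finger_gap'])
cv2.imwrite(f'pics/{sys.argv[2]}.png',d['frame'])
f=d['frame'].astype(int); red=(f[...,2]>1.4*f[...,0])&(f[...,2]>1.3*f[...,1])
m=red&(np.hypot(W[...,0]-572,W[...,1]-70)<45)&(W[...,2]>95)&(W[...,2]<140)
P=W[m]; print(len(P),P.min(0),P.max(0),cv2.minEnclosingCircle(P[:,:2].astype(np.float32)))
top=P[P[:,2]>np.percentile(P[:,2],99)-4]
# paraboloid fit of crown
g=lambda c:c[0]+ -((top[:,0]-c[1])**2+(top[:,1]-c[2])**2)/(2*abs(c[3]))-top[:,2]
r=least_squares(g,[128,572,70,40],loss='soft_l1'); print('crown',r.x)
E
python3 dish.py wrist w4
```

```text
[572.87503443  69.97823511 100.20872028] 7.9667 [-0.54014002  0.23994752 -0.45226069] 85.57890420630734
24007 [544.12128132  25.93456137 104.89114878] [604.44354104 110.19522596 139.40314021] ((569.0722045898438, 68.002197265625), 43.36959457397461)
crown [128.4429814  571.50053041  69.56908412  97.6577336 ]
```

>>> {"api": "apply_moves", "payload": {
  "series": "0 0 -0.02 0 -1;0 0 -0.05 0 -1;0 0 -0.12 0 -1;0 0 -0.12 0 -1;0 0 -0.12 0 -1"
}}

```text
time: 8.38
tool_pos: [572.3, 70.0, 230.7]
tcp_rot: [-180.0, 0.0, 21.8]
ft_force: [1.7, -0.2, -0.1]
finger_gap: 85.4
grip_force: 0.0
```

>>> {"api": "apply_moves", "payload": {
  "series": "0 0 -0.03 -0.059 -1;0 0 -0.03 -0.059 -1;0 0 -0.03 -0.059 -1;0 0 -0.03 -0.059 -1;0 0 -0.03 -0.059 -1"
}}

```text
time: 8.8
tool_pos: [572.8, 70.0, 275.3]
tcp_rot: [180.0, -0.0, 56.0]
ft_force: [-0.1, -0.3, 0.7]
finger_gap: 85.6
grip_force: 0.0
```

>>> {"api": "apply_moves", "payload": {
  "series": "0 0 -0.03 -0.059 -1;0 0 -0.03 -0.059 -1;0 0 -0.03 -0.059 -1;0 0 0 -0.059 -1;0 0 0 -0.059 -1"
}}

```text
time: 9.22
tool_pos: [573.3, 70.0, 302.8]
tcp_rot: [179.9, -0.0, 89.8]
ft_force: [-0.1, -0.2, -1.0]
finger_gap: 85.5
grip_force: 0.0
```

>>> {"api": "apply_moves", "payload": {
  "series": "0 0 0 -0.059 -1;0 0 0 -0.059 -1;0 0 0 -0.059 -1;0 0 0 -0.059 -1;0 0 0 -0.059 -1"
}}

```text
time: 9.63
tool_pos: [572.8, 70.0, 301.8]
tcp_rot: [180.0, 0.0, 123.6]
ft_force: [0.2, 0.7, -0.0]
finger_gap: 85.2
grip_force: 0.0
```

>>> {"api": "apply_moves", "payload": {
  "series": "0 0 0 0 -1;0 0 0 0 -1"
}}

```text
time: 9.8
tool_pos: [572.9, 70.0, 301.6]
tcp_rot: [180.0, 0.0, 123.0]
ft_force: [-0.0, 0.9, 0.3]
finger_gap: 84.9
grip_force: 0.0
```

```bash
python3 dish.py side s5; python3 -c "
from h import *
s=sense();print(s['joint_pos'],s['tcp_rot'])
im=cv2.imread('pics/s5.png'); cv2.imwrite('pics/s5c.png',cv2.resize(im[180:420,180:440],None,fx=2.3,fy=2.3,interpolation=cv2.INTER_CUBIC))"
```

```text
[572.88007007  69.98754053 301.53207845] 9.85 [ 0.31259058 -0.48300473 -0.37800685] 85.34943452581477
602 [540.12847734  42.75032217 107.59620795] [596.08710838 101.46944951 130.93226585] ((569.9541625976562, 72.30309295654297), 29.828807830810547)
crown [129.41020823 569.80474089  69.84678464 135.98117047]
[ 1.87606202e+00  2.84066545e+00  8.29088637e+01 -7.39832238e-04
  9.42302702e+01 -3.11099953e+01] [1.79983086e+02 1.10690246e-02 1.22986001e+02]
```

View pics/s5c.png

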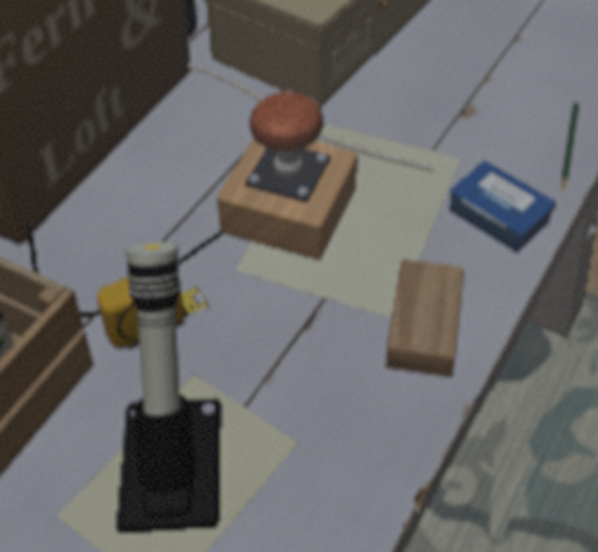

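The dish sits level and centred on the stake head (at (287,120) in the crop). Next is the torch.

>>> {"api": "apply_moves", "payload": {
  "series": "0.1 0.05 0 0 -1;0.1 0.05 0 0 -1;0.1 0.05 0 0 -1;0.1 0.05 0 0 -1;0.1 0.05 0 0 -1"
}}

```text
time: 10.27
tool_pos: [553.0, 238.0, 301.5]
tcp_rot: [180.0, 0.0, 123.0]
ft_force: [0.6, 0.4, 0.8]
finger_gap: 85.1
grip_force: 0.0
```

>>> {"api": "apply_moves", "payload": {
  "series": "0.1 0.05 0 0 -1;0 0 0 0 -1;0 0 0 0 -1;0 0 0 0 -1"
}}

```text
time: 10.6
tool_pos: [549.5, 269.7, 301.1]
tcp_rot: [-180.0, 0.0, 123.2]
ft_force: [-0.9, 1.2, 0.1]
finger_gap: 85.4
grip_force: 0.0
```

```bash
cat > torch.py <<'E'
from h import *
from scipy.optimize import least_squares
d,W,E=cloud('wrist'); s=sense(); print(s['tool_pos'],s['tcp_rot'],s['time'])
cv2.imwrite('pics/w6.png',d['frame']); np.save('w6.npy',W)
a0=np.array([.31,-.48,.82]); a0/=np.linalg.norm(a0); c0=np.array([527,303,120.])
Q=W.reshape(-1,3); Q=Q[np.isfinite(Q[:,0])]
def ax(p): 
    d=np.array([p[2],p[3],1.]); return np.array([p[0],p[1],110.]),d/np.linalg.norm(d)
p=np.array([523,308,.38,-.58])
for it in range(4):
    c,dv=ax(p); r=Q-c; t=r@dv; rad=np.linalg.norm(r-np.outer(t,dv),axis=1)
    k=(rad<(22 if it<2 else 16))&(Q[:,2]>85)&(Q[:,2]<138)
    P=Q[k]
    def f(p):
        c,dv=ax(p); r=P-c; return np.linalg.norm(np.cross(r,dv),axis=1)-13
    res=least_squares(f,p,loss='soft_l1',f_scale=.7); p=res.x
c,dv=ax(p); print(k.sum(),'axis at z110',c,'dir',dv,'lean',np.degrees(np.arccos(dv[2])),'head',np.degrees(np.arctan2(dv[1],dv[0])),'res',np.std(f(p)))
for z in (73,100,110,120): print(z,c+dv*(z-110)/dv[2])
# lens: farthest points along axis
r=Q-c; t=r@dv; rad=np.linalg.norm(r-np.outer(t,dv),axis=1)
k=(rad<18)&(t>40)&(t<120); tl=np.percentile(t[k],98); print('lens at',c+dv*tl,'tail',c+dv*(tl-161))
m=(W[...,2]>8)&(W[...,2]<16)&(np.hypot(W[...,0]-510,W[...,1]-336)<75); print(cv2.minAreaRect(W[m][:,:2].astype(np.float32)))
E
python3 torch.py
```

```text
[549.67319535 269.14231608 301.22409333] [-1.79986542e+02  2.39945275e-02  1.23113051e+02] 10.65
1595 axis at z110 [530.73397392 306.10087225 110.        ] dir [ 0.3188194  -0.47643466  0.81936817] lean 34.97840454413491 head -56.21044827200873 res 0.4330093473535082
73 [516.33712731 327.61511082  73.        ]
100 [526.8429343  311.91553132 100.        ]
110 [530.73397392 306.10087225 110.        ]
120 [534.62501354 300.28621318 120.        ]
lens at [551.8854031  274.49277737 164.35932611] tail [500.55547921 351.19875741  32.44105013]
((511.42236328125, 335.68658447265625), (73.79066467285156, 104.41370391845703), 33.71213150024414)
```

View pics/w6.png

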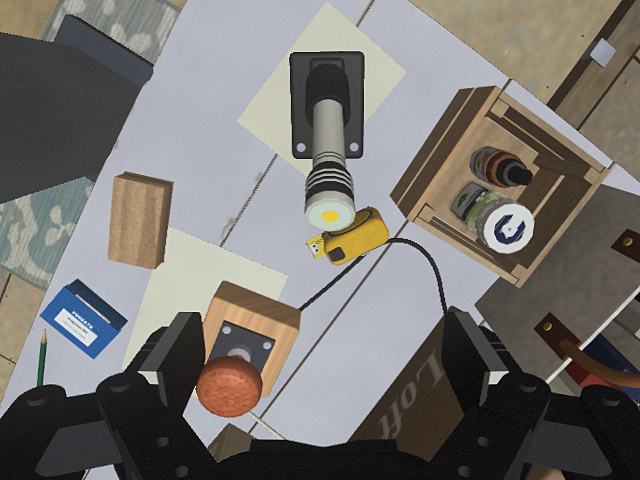

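The torch runs from (328,100) to its lens at (330,215). Its barrel fits with 0.4 mm residual and leans 35° at heading -56°, and the tape measure is just beyond at (355,237). If I took the barrel with the tool pointing down, the head would hit the gripper body, so I'll grip the head instead (35 mm, about 139 mm from the tail).

```bash
python3 - <<'E'
from h import *
W=np.load('w6.npy'); Q=W.reshape(-1,3); Q=Q[np.isfinite(Q[:,0])]
r=np.hypot(Q[:,0]-545,Q[:,1]-285); rel=(Q[:,:2]-[545,285])@np.array([.839,.545])
k=(r<110)&(np.abs(rel)>24)&(Q[:,2]<190); print('max near height',np.percentile(Q[k][:,2],[50,99,99.9]))
k=(Q[:,2]>20)&(Q[:,0]>600)&(Q[:,1]>200)&(r<250)&(Q[:,2]<190); print(np.percentile(Q[k],[1,50,99],axis=0))
k=(Q[:,2]>20)&(Q[:,0]<455)&(Q[:,1]>60)&(Q[:,1]<260)&(Q[:,0]>340)&(Q[:,2]<60);print('block',cv2.minAreaRect(Q[k][:,:2].astype(np.float32)))
k=(abs(Q[:,2])<12)&(abs(Q[:,1]-310)<8);print('table edge x',np.percentile(Q[k][:,0],[0,1,5]))
E
```

```text
max near height [ -0.15778828  98.85816104 100.36570475]
[[604.51303186 243.39441063  22.63710258]
 [725.18126338 334.06821924  89.97820137]
 [786.78757045 424.51317902 167.44074633]]
block ((405.8607482910156, 125.85420227050781), (55.837120056152344, 94.72410583496094), 19.998903274536133)
table edge x [339.36390646 342.7462141  352.48492703]
```

>>> {"api": "apply_moves", "payload": {
  "series": "0.052 0.015 0 0 -1;0 0 0.1 0 -1;0 0 0.1 0 -1;0 0 0.1 0 -1;0 0 0 0 -1"
}}

```text
time: 11.07
tool_pos: [541.7, 282.5, 203.7]
tcp_rot: [-179.4, -0.1, 123.1]
ft_force: [-1.6, -1.2, -3.6]
finger_gap: 85.5
grip_force: 0.0
```

>>> {"api": "apply_moves", "payload": {
  "series": "0 0 0.09 0 -1;0 0 0.09 0 -1;0 0 0.07 0 -1;0 0 0.02 0 -1;0 0 0 0 -1",
  "squeeze": 40
}}

```text
time: 11.48
tool_pos: [544.2, 284.2, 129.4]
tcp_rot: [-179.8, -0.0, 123.1]
ft_force: [0.5, -0.4, -0.6]
finger_gap: 85.5
grip_force: 0.0
```

>>> {"api": "apply_moves", "payload": {
  "series": "0 0 0 0 -1;0 0 0 0 1;0 0 0 0 1;0 0 0 0 1;0 0 0 0 1"
}}

```text
time: 11.9
tool_pos: [545.3, 285.7, 131.4]
tcp_rot: [179.9, 0.0, 123.2]
ft_force: [0.1, 0.5, -0.9]
finger_gap: 38.8
grip_force: 0.0
```

>>> {"api": "apply_moves", "payload": {
  "series": "0 0 0 0 1;0 0 0 0 1;0 0 0 0 1;0 0 0 0 1;0 0 0 0 1"
}}

```text
time: 12.32
tool_pos: [545.2, 285.4, 131.1]
tcp_rot: [179.9, 0.0, 123.2]
ft_force: [-0.9, -1.3, 5.6]
finger_gap: 33.8
grip_force: 39.5
```

>>> {"api": "apply_moves", "payload": {
  "series": "-0.01 0 -0.0173 0 1;-0.02 0 -0.0346 0 1;-0.02 0 -0.0346 0 1",
  "squeeze": 50
}}

```text
time: 12.57
tool_pos: [552.6, 272.4, 156.1]
tcp_rot: [-179.9, -0.0, 123.3]
ft_force: [0.9, 0.3, -1.8]
finger_gap: 33.5
grip_force: 50.3
```

>>> {"api": "apply_moves", "payload": {
  "series": "-0.02 0 -0.0346 0 1;-0.02 0 -0.0346 0 1;-0.02 0 -0.0346 0 1;-0.02 0 -0.0346 0 1;-0.02 0 -0.0346 0 1"
}}

```text
time: 12.98
tool_pos: [569.9, 247.0, 209.4]
tcp_rot: [180.0, 0.0, 123.2]
ft_force: [0.0, 0.7, -1.9]
finger_gap: 33.7
grip_force: 50.3
```

```bash
cat > held.py <<'E'
from h import *
from scipy.optimize import least_squares
import sys
d,W,E=cloud('wrist'); s=sense(); print(s['tool_pos'],s['tcp_rot'],s['time'],s['ft_force'],s['finger_gap'])
cv2.imwrite(f'pics/{sys.argv[1]}.png',d['frame']); np.save('held.npy',W)
Tt=np.linalg.inv(T_tool(s)); Q=W.reshape(-1,3); Q=Q[np.isfinite(Q[:,0])]; Q=Q@Tt[:3,:3].T+Tt[:3,3]
# barrel axis in tool frame: points (x, y0+b x, z0+c x) through x=60; tail side is +x, down +z
lean=float(sys.argv[2]); best=None
p=np.array([0,-16+40/np.tan(np.radians(lean)),0,1/np.tan(np.radians(lean))])  # at x=40
for it in range(5):
    dv=np.array([1,p[2],p[3]]); dv/=np.linalg.norm(dv); c=np.array([40,p[0],p[1]])
    r=Q-c; t=r@dv; rad=np.linalg.norm(np.cross(r,dv),axis=1); o=np.array([0,p[0]-40*p[2],p[1]-40*p[3]])
    tt=(Q-o)@dv; k=(rad<(25 if it<2 else 16))&(tt>30)&(tt<125)
    P=Q[k]
    def f(p):
        dv=np.array([1,p[2],p[3]]); dv/=np.linalg.norm(dv); return np.linalg.norm(np.cross(P-[40,p[0],p[1]],dv),axis=1)-13
    p=least_squares(f,p,loss='soft_l1',f_scale=.7).x
dv=np.array([1,p[2],p[3]]); dv/=np.linalg.norm(dv); c=np.array([40,p[0],p[1]])
print(k.sum(),'res',np.std(f(p)),'p',p,'angle below level deg',np.degrees(np.arcsin(dv[2])),'lean',90-np.degrees(np.arcsin(dv[2])),'yaw in tool',np.degrees(np.arctan2(dv[1],dv[0])))
print('axis at tool x=0: y,z',p[0]-40*p[2],p[1]-40*p[3])
r=Q-c; t=r@dv; rad=np.linalg.norm(np.cross(r,dv),axis=1); k=(rad<14); h=np.histogram(t[k],bins=np.arange(-40,160,5))
tl=np.percentile(t[k&(t<130)],99.5); tail=c+dv*tl; lens=tail-161*dv; M=np.linalg.inv(Tt)
print('tail tool',tail,'world',(M@[*tail,1])[:3],'lens tool',lens,'world',(M@[*lens,1])[:3]); print(h[0])
E
python3 held.py w7 35
```

```text
[571.44963782 246.46130971 212.03883158] [1.79792203e+02 9.77296156e-02 1.23176803e+02] 13.0333 [ 0.81039602 -0.71210122  0.36032987] 33.418616730637886
8291 res 0.4031381455652747 p [-1.63850322e+00  4.40320422e+01 -1.29234794e-02  1.41809346e+00] angle below level deg 54.807322197138895 lean 35.192677802861105 yaw in tool -0.7404196060239312
axis at tool x=0: y,z -1.121564042000822 -12.691696024889502
tail tool [112.90096189  -2.58063729 147.41241911] world [508.09270182 339.62760677  64.42566162] lens tool [20.11992034 -1.38158342 15.84023133] world [559.34605766 262.55416028 196.15939823]
[666 639 602 577 543 514 487 460 441 404 389 366 350 351 297 314 274 275
 297 261 242 190  16   0   0   0   0   0   0   0 249  64  61  83  77  87
 107 111  93]
```

View pics/w7.png

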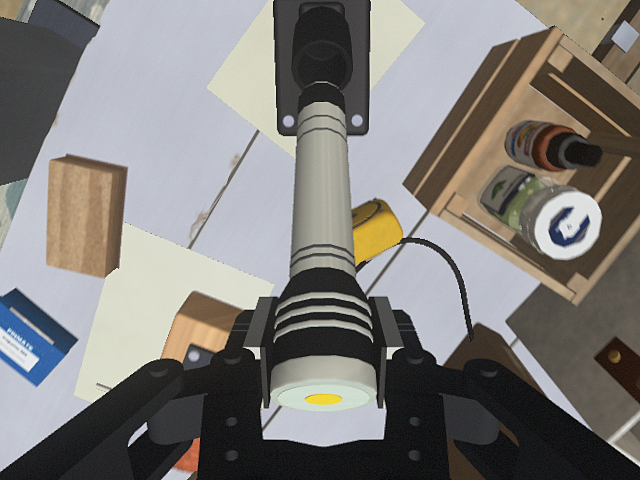

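The torch is clear of the cup (tail at (325,90)), held on axis at a 35° lean, 139 mm from the tail. I'll carry it to the open table in front of the stand and lower it so the tail touches. Then I'll pivot it level in a light grip.

>>> {"api": "apply_moves", "payload": {
  "series": "0 0 -0.06 0 1;0 0 -0.05 0 1;0.051 -0.08 0 0 1;0.051 -0.08 0 0 1;0.051 -0.08 0 0 1"
}}

```text
time: 13.45
tool_pos: [483.3, 246.5, 241.1]
tcp_rot: [180.0, -0.0, 123.2]
ft_force: [-0.5, 1.4, -1.8]
finger_gap: 33.4
grip_force: 50.6
```

>>> {"api": "apply_moves", "payload": {
  "series": "0.051 -0.08 0 0 1;0 0 0.09 0 1;0 0 0.12 0 1;0 0 0.12 0 1;0 0 0.07 0 1"
}}

```text
time: 13.87
tool_pos: [453.6, 245.6, 117.5]
tcp_rot: [-179.8, -0.0, 123.2]
ft_force: [-0.3, 1.0, -2.0]
finger_gap: 33.5
grip_force: 50.7
```

>>> {"api": "apply_moves", "payload": {
  "series": "0 0 0 0 1;0 0 0 0 1;0 0 0 0 1"
}}

```text
time: 14.12
tool_pos: [456.7, 246.8, 123.0]
tcp_rot: [179.9, 0.0, 123.2]
ft_force: [0.2, -0.1, -0.7]
finger_gap: 33.5
grip_force: 50.7
```

>>> {"api": "apply_moves", "payload": {
  "series": "0 0 0.04 0 1;0 0 0 0 1;-0.02 0 0.013 0 1;0 0 0 0 1",
  "squeeze": 22
}}

```text
time: 14.45
tool_pos: [459.6, 241.0, 105.4]
tcp_rot: [179.9, 0.0, 123.2]
ft_force: [1.3, 2.1, 0.5]
finger_gap: 33.6
grip_force: 50.7
```

>>> {"api": "apply_moves", "payload": {
  "series": "-0.054 0 0.033 0 1;0 0 0 0 1;-0.05 0 0.04 0 1;0 0 0 0 1"
}}

```text
time: 14.78
tool_pos: [477.9, 213.9, 83.5]
tcp_rot: [179.9, 0.1, 123.2]
ft_force: [2.9, -1.4, 4.4]
finger_gap: 33.6
grip_force: 48.1
```

```bash
python3 held.py w8 48
```

```text
[477.49638825 214.46631743  84.01381804] [1.79885271e+02 5.19121786e-02 1.23124392e+02] 14.8333 [ 1.36685058 -1.33717387  4.29444202] 34.11262118337196
11990 res 0.4657526420515753 p [3.83654465e-01 1.91000827e+01 1.15168445e-02 8.43527266e-01] angle below level deg 40.14667158996141 lean 49.85332841003859 yaw in tool 0.6598374082520241
axis at tool x=0: y,z -0.07701931283577174 -14.641007933340529
tail tool [122.83804972   1.3376874   88.97623636] world [411.68406894 318.10227764  -5.07082083] lens tool [ -0.22161968  -0.07957167 -14.82795018] world [477.51864663 214.2322577   98.84177387]
[  2 442 919 833 842 815 776 737 714 706 659 624 612 587 557 548 532 498
 494 484 462 469 427 406 375 102   1 116 671 558   1   0   0   0   0   0
   0   0   0]
```

Pivoting works: the lean is 49.9°, as planned. I'll carry on.

>>> {"api": "apply_moves", "payload": {
  "series": "-0.044 0 0.0457 0 1;0 0 0 0 1;-0.037 0 0.0507 0 1;0 0 0 0 1"
}}

```text
time: 15.17
tool_pos: [489.2, 193.8, 53.2]
tcp_rot: [-179.9, 0.0, 123.2]
ft_force: [-0.3, -0.9, 2.8]
finger_gap: 33.7
grip_force: 44.8
```

>>> {"api": "apply_moves", "payload": {
  "series": "-0.031 0 0.0547 0 1;0 0 0 0 1;-0.023 0 0.0577 0 1;0 0 0 0 1"
}}

```text
time: 15.5
tool_pos: [496.7, 180.8, 19.0]
tcp_rot: [-179.8, -0.0, 123.2]
ft_force: [0.7, -0.4, 0.4]
finger_gap: 34.0
grip_force: 43.1
```

>>> {"api": "apply_moves", "payload": {
  "series": "0 0 0 0 1;0 0 0 0 1"
}}

```text
time: 15.67
tool_pos: [497.4, 181.7, 21.1]
tcp_rot: [-179.9, -0.0, 123.2]
ft_force: [-1.3, -0.4, 0.9]
finger_gap: 33.5
grip_force: 43.0
```

```bash
python3 held.py w9 80
```

```text
[497.60794556 181.81592885  21.25189172] [-1.79964565e+02 -2.17157091e-02  1.23260198e+02] 15.7167 [-0.8372564   0.17066777  0.42661841] 33.37927834931946
20460 res 0.5383908265693655 p [-1.29167196e-01 -9.75873372e+00  3.52163520e-03  1.88981874e-01] angle below level deg 10.701589932300063 lean 79.29841006769993 yaw in tool 0.20177399997985232
axis at tool x=0: y,z -0.27003260436054277 -17.31800867366902
tail tool [1.05792358e+02 1.02529486e-01 2.67482929e+00] world [439.67076552 270.3344532   18.61709615] lens tool [-52.40649219  -0.45458915 -27.22188577] world [525.98948236 137.74551316  48.45418886]
[   0    0    0    6  796 1148 1203 1218 1240 1246 1231 1259 1275 1280
 1286 1306 1305 1324 1330 1310 1285  497    4    0    0    0    0    0
    0    0    0    0    0    0    0    0    0    0    0]
```

>>> {"api": "apply_moves", "payload": {
  "series": "-0.012 0 0.032 0 1;0 0 0 0 1;-0.008 0 0.022 0 1;0 0 0 0 1;0 0 0 0 1"
}}

```text
time: 16.13
tool_pos: [501.3, 176.1, 4.0]
tcp_rot: [-180.0, -0.0, 123.2]
ft_force: [0.6, 0.2, 0.9]
finger_gap: 33.3
grip_force: 42.8
```

>>> {"api": "apply_moves", "payload": {
  "series": "-0.004 0 0.008 0 1;0 0 0 0 1;0 0 0 0 1"
}}

```text
time: 16.38
tool_pos: [502.1, 175.3, 2.0]
tcp_rot: [-180.0, -0.0, 123.2]
ft_force: [0.3, 1.3, 1.7]
finger_gap: 33.8
grip_force: 42.8
```

>>> {"api": "apply_moves", "payload": {
  "series": "-0.003 0 0.006 0 1;0 0 0 0 1;0 0 0 0 1"
}}

```text
time: 16.63
tool_pos: [502.6, 174.6, 0.2]
tcp_rot: [-180.0, -0.0, 123.2]
ft_force: [-0.0, 2.2, 1.9]
finger_gap: 33.8
grip_force: 42.8
```

```bash
python3 held.py w10 87
```

```text
[5.02558505e+02 1.74601274e+02 2.13849269e-01] [ 1.79999700e+02 -2.60400044e-03  1.23231427e+02] 16.6833 [0.33290107 1.28887585 1.52263778] 33.96297665082294
22848 res 0.539746756593309 p [ 1.60315957e-01 -1.60655818e+01  5.20834560e-03  3.73898354e-02] angle below level deg 2.1412532842437506 lean 87.85874671575625 yaw in tool 0.2984135229319748
axis at tool x=0: y,z -0.048017867259452174 -17.56117520924776
tail tool [103.22922441   0.48963561 -13.7014515 ] world [446.396451   261.21655886  13.91999492] lens tool [-57.65617537  -0.34831115 -19.71693012] world [533.86441907 126.1822797   19.92815716]
[   0    0    0    1  595 1208 1198 1292 1297 1350 1387 1411 1439 1498
 1563 1609 1614 1688 1707 1734 1223    4    0    0    0    0    0    0
    0    0    0    0    0    0    0    0    0    0    0]
```

Level to 2.1°. I'll tighten the grip and lift to aiming height. The heading already points nearly straight at the dish.

>>> {"api": "apply_moves", "payload": {
  "series": "0 0 0 0 1;0 0 0 0 1;0 0 0 0 1",
  "squeeze": 80
}}

```text
time: 16.93
tool_pos: [502.6, 174.6, 0.3]
tcp_rot: [180.0, -0.0, 123.2]
ft_force: [0.1, 0.7, 2.1]
finger_gap: 32.6
grip_force: 79.0
```

>>> {"api": "apply_moves", "payload": {
  "series": "0 0 -0.02 0 1;0.02 0 -0.06 0 1;0.026 0 -0.09 0 1;0.02 0 -0.09 0 1;0.01 0 -0.053 0 1"
}}

```text
time: 17.35
tool_pos: [490.5, 194.1, 96.9]
tcp_rot: [179.9, 0.1, 123.3]
ft_force: [0.1, 1.0, -1.4]
finger_gap: 32.9
grip_force: 79.8
```

>>> {"api": "apply_moves", "payload": {
  "series": "0 0 0 0 1;0 0 0 0 1;0 0 0 0 1;0 0 0 0 1"
}}

```text
time: 17.68
tool_pos: [488.8, 192.9, 92.1]
tcp_rot: [-179.8, -0.0, 123.2]
ft_force: [-0.0, 0.7, -1.6]
finger_gap: 32.5
grip_force: 79.8
```

```bash
python3 held.py w11 87; python3 - <<'E'
from h import *
s=sense(); W=np.load('held.npy'); Tt=np.linalg.inv(T_tool(s)); Q=W.reshape(-1,3); Q=Q[np.isfinite(Q[:,0])]; Q=Q@Tt[:3,:3].T+Tt[:3,3]
k=(abs(Q[:,1])<3)&(Q[:,2]<0)&(Q[:,2]>-60)
for x in range(-40,60,4):
    m=k&(Q[:,0]>=x)&(Q[:,0]<x+4)
    if m.sum()>3: print(x,m.sum(),np.median(Q[m,2]).round(1),end=' | ')
E
python3 dish.py side s12; python3 -c "
import cv2
a=cv2.imread('pics/s12.png');b=cv2.imread('pics/w11.png');cv2.imwrite('pics/both.png',cv2.resize(cv2.hconcat([a[120:440,160:480],b[100:420,160:480]]),None,fx=1.24,fy=1.24))"
```

```text
[488.8094335  192.97493996  92.11813623] [-1.79812576e+02 -4.82517620e-02  1.23217103e+02] 17.7333 [ 0.00457372  0.52488527 -0.97465498] 33.10612708478914
22071 res 0.5361478487352789 p [ 8.21098301e-02 -1.41398343e+01  4.37885872e-03  8.09497401e-02] angle below level deg 4.627943035730996 lean 85.372056964269 yaw in tool 0.25088852033536285
axis at tool x=0: y,z -0.09304451878996305 -17.37782386171176
tail tool [104.06670717   0.36264889  -8.95365097] world [432.13238442 280.24560204 101.15818983] lens tool [-56.40683752  -0.34004209 -21.9439427 ] world [519.49551954 145.62253351 114.01556294]
[   0    0    0    1  624 1182 1202 1261 1285 1309 1332 1375 1392 1423
 1488 1500 1519 1571 1555 1603 1343   50    0    0    0    0    0    0
    0    0    0    0    0    0    0    0    0    0    0]
-20 4 -35.1 | -16 170 -36.2 | -12 218 -36.0 | -8 242 -35.4 | -4 233 -35.0 | 0 226 -34.8 | 4 229 -34.4 | 8 250 -34.1 | 12 252 -33.8 | 16 299 -32.9 | 20 309 -30.7 | 24 284 -28.6 | 28 246 -27.9 | 32 269 -27.7 | 36 271 -27.3 | 40 271 -26.9 | 44 273 -26.6 | 48 293 -26.3 | 52 303 -25.9 | 56 315 -25.6 | [488.98317002 193.01981369  92.30633153] 17.7833 [-0.15464292 -0.00223822 -1.04237107] 32.82687392779972Traceback (most recent call last):
  File "dish.py", line 8, in <module>
    P=W[m]; print(len(P),P.min(0),P.max(0),cv2.minEnclosingCircle(P[:,:2].astype(np.float32)))
                         ~~~~~^^^
    return umr_minimum(a, axis, None, out, keepdims, initial, where)
ValueError: zero-size array to reduction operation minimum which has no identity
```

View pics/both.png

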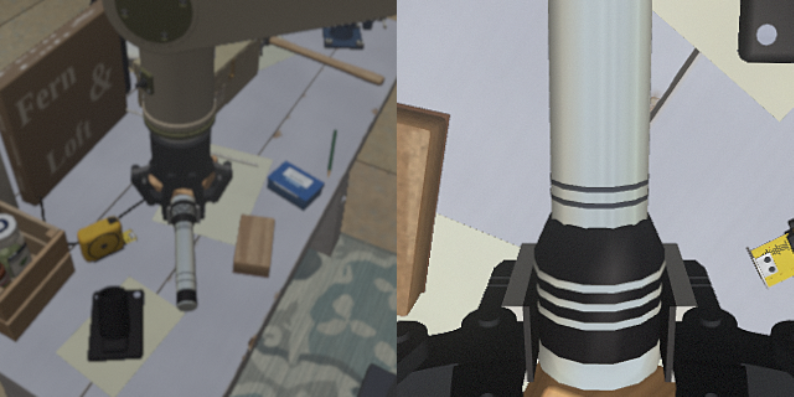

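The torch is now 4.6° lens up after a small sag on lifting. I'll raise the grip to its maximum and check whether it is still creeping.

>>> {"api": "apply_moves", "payload": {
  "series": "0 0 0 0 1;0 0 0 0 1;0 0 0 0 1;0 0 0 0 1;0 0 0 0 1",
  "squeeze": 120
}}

```text
time: 18.2
tool_pos: [490.1, 193.6, 94.1]
tcp_rot: [-180.0, 0.0, 123.2]
ft_force: [-0.6, -0.5, -0.8]
finger_gap: 31.9
grip_force: 119.0
```

>>> {"api": "apply_moves", "payload": {
  "series": "0 0 0 0 1;0 0 0 0 1;0 0 0 0 1;0 0 0 0 1;0 0 0 0 1"
}}

```text
time: 18.62
tool_pos: [490.1, 193.7, 94.1]
tcp_rot: [180.0, 0.0, 123.2]
ft_force: [0.1, 0.2, -1.5]
finger_gap: 32.0
grip_force: 119.0
```

```bash
python3 held.py w13 87
```

```text
[490.0664545  193.63366487  94.12712079] [1.79998214e+02 4.22743413e-04 1.23231129e+02] 18.6667 [-0.92346123 -0.13958946 -1.63702451] 31.924580025918694
22048 res 0.5387334722337699 p [ 1.58973363e-01 -1.40787542e+01  4.01297460e-03  7.93262728e-02] angle below level deg 4.53552660132924 lean 85.46447339867076 yaw in tool 0.22992527382913744
axis at tool x=0: y,z -0.0015456211331432435 -17.251805097907877
tail tool [104.10080768   0.41620828  -8.99387602] world [433.3652362  280.93851476 103.1202417 ] lens tool [-56.39372741  -0.22785222 -21.7253093 ] world [520.77997386 146.33708608 115.85283907]
[   0    0    0    3  585 1193 1199 1260 1280 1329 1323 1358 1399 1424
 1491 1489 1519 1576 1562 1606 1326   47    0    0    0    0    0    0
    0    0    0    0    0    0    0    0    0    0    0]
```

It holds steady at 4.5°, with no creep. I'll lower 6 mm so the beam axis passes through the dish centre, then confirm the dish with whichever camera can see it.

>>> {"api": "apply_moves", "payload": {
  "series": "0 0 0.01 0 1;0 0 0.01 0 1;0 0 0 0 1;0 0 0 0 1;0 0 0 0 1"
}}

```text
time: 19.08
tool_pos: [490.0, 193.6, 88.0]
tcp_rot: [-180.0, -0.0, 123.2]
ft_force: [-0.0, -0.2, -1.5]
finger_gap: 32.2
grip_force: 119.0
```

>>> {"api": "apply_moves", "payload": {
  "series": "0 0 0 0 1;0 0 0 0 1;0 0 0 0 1;0 0 0 0 1"
}}

```text
time: 19.42
tool_pos: [490.1, 193.6, 88.2]
tcp_rot: [180.0, 0.0, 123.2]
ft_force: [1.2, -0.0, -1.9]
finger_gap: 32.1
grip_force: 119.0
```

```bash
python3 held.py w14 86 | head -3; python3 dish.py scene sc14; python3 -c "
from h import *
print(np.abs(sense()['qd']).max())"
```

```text
[490.11420711 193.65605483  88.18402743] [1.79991363e+02 2.78609202e-03 1.23234345e+02] 19.4667 [ 0.02834449  0.71539221 -1.06835652] 31.875279943265383
22028 res 0.5432498817127481 p [ 1.51959347e-01 -1.40749285e+01  3.88684351e-03  7.93845529e-02] angle below level deg 4.538847130751525 lean 85.46115286924848 yaw in tool 0.22269860744733871
axis at tool x=0: y,z -0.0035143935441102336 -17.250310656744674
[490.09990463 193.63394534  88.15223473] 19.5167 [ 1.09499179 -0.48843215 -1.0868291 ] 31.925518412077942
387 [538.06084708  35.78693129 104.55908037] [596.80364236  94.9208694  129.30939441] ((570.0965576171875, 66.81995391845703), 33.046207427978516)
crown [126.75343809 564.18818262  65.32426634 183.53118034]
0.10324119070616332
```

View pics/sc14.png

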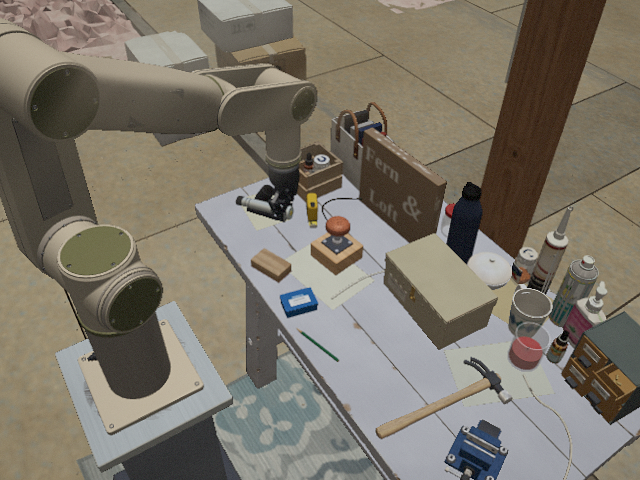

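The scene view shows the dish level on the stake at (338,227). The torch is held level at (265,207) and points at it, and the tape measure, sanding block and tin haven't moved. I'm handing in.

```bash
python3 -c "
from bench import hand_in
print(hand_in())"
```

```text
the job is handed in; nothing more can be done
None
```

Job handed in after about 19.5 s of robot time: the dish is balanced level and centred on the stake, and the torch is held still with its lens about 96 mm from the dish, pointing at its centre about 4.5° lens-up rather than dead level; the sanding block, tape measure and pin tin were left alone.

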